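Turn a cast housing over in a hinged turnover cradle

ROBOT

A 7-joint arm with a two-finger parallel gripper is mounted at the origin on a cart in front of the work surface, level with it; the furniture and walls round the work are solid. World frame = base frame: x ahead of the robot, y to its left, z up, the work surface at z = 0. Lengths are in m, angles in rad, forces in N, time in s.
With the tool pointing down it reaches from about 0.35 to 0.9 m from the base axis. Payload 8.1 kg.
Tool frame: the origin (TCP) lies at the very end of the fingers, on their centre line; the grasp point (between the pads) lies 19 mm behind it; z points along the fingers, y is the line along which they close (so a half turn about z gives the same grasp; the last joint's range is limited). The gripper opens to 85 mm and grips with 20 to 120 N. Pads are 22 mm wide; open, the fingers measure 114 mm over their backs; the gripper's body (76 mm by 85 mm) begins 54 mm behind the grasp point. The pads swing forward as they close: fully open they stand 13 mm farther back than shut.
Start: joints at [-1.426, 0.434, 0.025, 1.573, -0.012, 1.134, -0.075], TCP at [0.153, 0.606, 0.231] pointing down, gripper open.
Joint ranges: [-2.62, 2.62], [-0.44, 2.09], [-1.27, 1.32], [0.08, 2.57], [-1.32, 4.46], [0.12, 2], [-2.74, 2.74]. Speed limits (rad/s): [2.22, 2.22, 3.01, 3.01, 3.14, 3.14, 3.14].

INTERFACE

Orientations are given as a unit quaternion [w, x, y, z].
In Python, from plant import robot, optics, spotter, readout gives the robot as it stands. The module is installed in compiled form; this text tells all that it offers. Calls block until the motion is done:
- robot.reach(position, orientation): joint-space move of the TCP to a pose.
- robot.line_to(position, frame=None, v=0.15, f_stop=None): straight line of the TCP; frame=None keeps the orientation; v is the mean speed in m/s. With f_stop (N) it stops when the force on the tool has changed by that much, and returns True; else False.
- robot.set_joints(angles): joint-space move.
- robot.move_gripper(opening, effort=None): finger opening in m; effort is the grip in N (None keeps the last); returns when the fingers have stopped.
- robot.sleep(seconds).
- robot.solve_ik(position, orientation): joint angles nearest the present ones, or None.
- optics.grab_frame(name): name is "scene" or "top" or "wrist"; returns (picture, depth): 400x640x3 uint8, red, green, blue; 400x640 float32, m along the optical axis (not along the pixel's ray), 0 where there is no reading.
- optics.get_calibration(name): a dict with "mtx" (3x3 intrinsics, pixels), "R" (3x3) and "t" (3): a world point X has camera coordinates R X + t. Camera axes: x right, y down, z forward; pixel columns grow to the right and rows downward; lengths in m; the calibration is good to about 2 mm. A picture is of the moment at which its call begins: read the wrist's pose just before it. get_calibration takes no time and is no camera call; for the wrist camera it gives the pose at the moment of the call.
A pose or a line that the arm cannot do raises robot.IKError and nothing moves.
- robot.hand_in(): hands the job in; it is judged then, once.
Trained networks look in the newest picture that a camera, given by its name, has taken for a name from the list of things; names that differ only in an ending like _2 or _b are one class to them, and where a whole thing is asked for, a point or a joint stands for the part that bears it (a point fixed in the world has none). Each returns a list of dicts, best first, with "score" (0 to 1); they miss things now and then, are a little off and sometimes report something else, mostly with a low value. They report only what shows in the picture. A call takes as long as a camera call. They do not tell look-alikes from the thing itself.
- spotter.boxes_of(target, camera): "point" ([row, column] as shares, 0 to 1, of the picture: columns of its width, rows of its height, amid what is visible of it).
- spotter.outline_of(target, camera): "pixels" (400x640 bool, what is visible of it) and "point" ([row, column] as shares, 0 to 1, of the picture: columns of its width, rows of its height, amid what is visible of it).
Readings, each from a call of its own:
- readout.get_time(): time.
- readout.get_q(): joint angles.
- readout.get_qd(): joint speeds.
- readout.get_tau(): joint torques, N m.
- readout.get_tool_pos(): TCP position.
- readout.get_orientation(): TCP orientation.
- readout.get_force(): force on the tool from outside, world axes, zero at the start.
- readout.get_moment(): the same for the moment, N m.
- readout.get_grip_width(): finger opening in m.
- readout.get_grasp_force(): force on a finger pad.
Only numpy, scipy, OpenCV 4.12 (cv2) and the standard library are available. Lean on these libraries where they do the work, as an engineer would, in place of code of your own. Each camera call takes 0.05 s, during which the arm holds its last target. There are 200 camera calls.

TASK

The aluminium housing lies open side down in the loading leaf of the turnover cradle; turn it over so that its inside can be inspected. Close the cover leaf fully over it, then take the loading leaf by its handle and swing both leaves together, housing between them, right over until they lie flat on the cover's side, and swing the loading leaf back down flat on its own side. The housing must be left seated in the cover leaf, open side up; do not throw, drop or slam it, and leave the other things on the bench where they are.

Things in the scene. Friction and masses are not known exactly. Their poses are not given: they have to be found in the camera images.
- cradle: Turnover cradle: fixed grey base plate (150 x 236 mm, top 18 mm above the bench) with two 130 mm wide aluminium leaves on one hinge pin. Origin: middle of the underside. x runs along the pin (away from the robot at yaw 0; yaw within 0.35 rad), y points to the loading leaf's side, z up. Two hinge ears on the hinge line at x = +-70 mm reach 57 mm above the bench.
- hinge (a point): Middle of the hinge pin, 44.5 mm above the bench; axes as the cradle's. Both leaves turn about the x axis through this point.
- loading_leaf (a joint): Angle of the leaf with the U-shaped handle, rad: 0 = flat on its own side (+y of the cradle), pi/2 upright, pi = turned over onto the cover's side; stops at 0 and pi. Starts at 0 with the housing in it. Friction hinge (0.2 N m): stays where it is left. Mass 0.2 kg. The leaves bear on each other only through the housing between them.
- cover_leaf (a joint): Angle of the cover leaf, rad: 0 = flat on its own side (-y), pi/2 upright, pi = closed over the loading leaf at 0; stops at 0 and pi. Starts at 1.15 to 1.5, leaning back. Friction hinge (0.42 N m): stays where it is left, even with the housing's weight, so the loading leaf swung over pushes it along in front and it does not fall ahead. Mass 0.2 kg. Closed: 1 mm play over the housing.
- handle (a point): Middle of the loading leaf's handle: black sleeve, 14 mm thick, 68 mm long, parallel to the pin, spinning freely on its bar, so a gripper holding it need not turn with the leaf. 167 mm from the pin; 41.5 mm above the bench at joint 0, 47.5 mm at pi. Steel arms at x = +-42 mm join it to the leaf; 40 mm free between sleeve and leaf edge. Lifting both leaves takes up to about 8 N here.
- cover_edge (a point): Middle of the cover leaf's free edge, on its back: 119.5 mm from the pin along the leaf, 24.5 mm outward of the plane through the pin. The back is a flat 130 mm wide plate to push on; closed, it faces up, 69 mm above the bench. A lift tab stands 26 mm out from the edge at x = +54 mm. Axes turn with the leaf and equal the cradle's when it lies at 0.
- cover_pocket (a point): Centre of the cover leaf's pocket floor, 66.5 mm from the pin along the leaf. Pocket 116 mm (x) by 88 mm (y), 18.5 mm deep, between black rails; z points out of the pocket. The loading leaf has the same pocket, mirrored. With the cover at 0 the floor is 26 mm above the bench.
- housing: The part: cast aluminium half shell, 110 (x) x 80 (y) x 36 mm, walls 5 mm, 0.15 to 0.29 kg; one 110 x 80 face closed and flat, the other open with screw bosses and ribs inside. Origin: centre of the open face; z points to the closed face: up at the start, down when turned over. 3 to 4 mm of play on each side in its pocket.
- tray_wait: Bystander: wooden-coloured stacking tray, 225 x 132 x 40 mm, at the left, holding a second such housing. Origin: centre of the underside.
- housing_b: Bystander: the second housing, lying in the left tray.
- tray_done: Bystander: dark stacking tray, 225 x 132 x 40 mm, at the right, holding a housing already turned over.
- housing_c: Bystander: a third housing, open side up, lying in the dark tray at the right.
- brush_1: Bystander: small brush, 150 mm long, lying near the bench's front edge at the left.
- eye_loupe: Bystander: black eye loupe, 35 mm wide and 27 mm tall, near the front edge at the right.
- water_bottle: Bystander: water bottle, 65 mm wide and 207 mm tall, behind at the right.
Not all that is in view belongs to the job. What is shaped like the housing but red or yellow is not meant.

How it is judged:
By the outcome, as a careful person would: the job done as asked, in the order asked, and still so for the second after the job is handed in, with the robot touching nothing.
It also fails if it takes over 64 s, if anything falls off the work surface, if the arm or the gripper's body presses on something with over 40 N, if the wrist force passes 120 N, or if a joint passes its speed limit or range.

## Working session

There is one attempt and no reset: what is moved stays moved. The work goes in short steps, each a Python script; the robot and the scene stay as the last script left them, time stands still between calls to the robot, and variables do not carry over. Pictures are saved under pics/ and viewed, at most 10 in all, crops included, and the job is handed in when it is done.

```bash
mkdir -p pics; cat > h.py <<'E'
import numpy as np, cv2
from plant import robot, optics, spotter, readout
def save(n,im): cv2.imwrite('pics/'+n,im[:,:,::-1])
def cloud(cam,d,c=None):
    c=c or optics.get_calibration(cam); K=c['mtx']; v,u=np.mgrid[:400,:640]
    P=np.stack([(u-K[0,2])/K[0,0]*d,(v-K[1,2])/K[1,1]*d,d],-1)
    return (P-np.array(c['t']).ravel())@np.array(c['R'])
E
python3 - <<'E'
from h import *
for cam in('scene','top'):
    im,d=optics.grab_frame(cam); save(cam+'0.png',im)
    P=cloud(cam,d); np.save(cam+'0.npy',P)
    for n in('cradle','loading_leaf','cover_leaf','handle','housing'):
        for o in spotter.outline_of(n,cam)[:3]:
            m=o['pixels']&(d>0); q=P[m]
            print(cam,n,round(o['score'],2),np.round(np.array(o['point'])*[400,640]),m.sum(),np.median(q,0).round(3),np.percentile(q,2,axis=0).round(3),np.percentile(q,98,axis=0).round(3))
print(readout.get_time(),readout.get_orientation())
E
```

```text
scene cradle 0.92 [201. 326.] 2402 [0.547 0.016 0.021] [ 0.478 -0.066  0.001] [0.645 0.215 0.163]
scene cradle 0.74 [185. 328.] 731 [0.556 0.018 0.132] [ 0.501 -0.     0.04 ] [0.631 0.063 0.167]
scene loading_leaf 0.52 [191. 292.] 300 [0.495 0.141 0.042] [ 0.478  0.043 -0.   ] [0.575 0.225 0.053]
scene cover_leaf 0.7 [183. 329.] 681 [0.556 0.017 0.134] [ 0.502 -0.     0.058] [0.629 0.036 0.166]
scene handle 0.8 [193. 293.] 151 [0.494 0.115 0.042] [0.478 0.055 0.024] [0.56 0.22 0.05]
scene housing 0.96 [233. 284.] 941 [0.362 0.    0.035] [ 0.311 -0.033  0.001] [0.419 0.054 0.04 ]
scene housing 0.82 [182. 300.] 550 [0.531 0.115 0.062] [0.491 0.069 0.04 ] [0.597 0.154 0.067]
scene housing 0.73 [136. 222.] 366 [0.442 0.524 0.043] [0.395 0.478 0.033] [0.491 0.582 0.048]
top cradle 0.77 [197. 323.] 2245 [0.553 0.029 0.031] [ 0.477 -0.062  0.01 ] [0.641 0.216 0.164]
top loading_leaf 0.84 [203. 307.] 667 [0.531 0.094 0.042] [ 0.48   0.042 -0.001] [0.617 0.225 0.063]
top cover_leaf 0.64 [192. 320.] 561 [0.563 0.032 0.146] [0.501 0.007 0.049] [0.624 0.057 0.17 ]
top handle 0.96 [207. 284.] 611 [0.534 0.145 0.042] [ 0.479  0.053 -0.   ] [0.617 0.225 0.052]
top housing 0.96 [255. 332.] 778 [0.364 0.011 0.035] [ 0.311 -0.028  0.009] [0.419 0.052 0.043]
top housing 0.93 [172. 247.] 778 [0.654 0.298 0.035] [0.605 0.26  0.002] [0.712 0.339 0.043]
top housing 0.87 [236. 465.] 837 [ 0.435 -0.452  0.018] [ 0.38  -0.493  0.005] [ 0.488 -0.403  0.047]
0.6 [ 6.04600919e-06  1.23623665e-01  9.92329174e-01 -1.33008005e-07]
```

```bash
python3 - <<'E'
import cv2,numpy as np
a=cv2.imread('pics/scene0.png');b=cv2.imread('pics/top0.png')
c=cv2.resize(b[140:290,220:420],None,fx=4,fy=4,interpolation=2)
cv2.imwrite('pics/topc.png',c)
E
```

```text
(no output)
```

View pics/scene0.png

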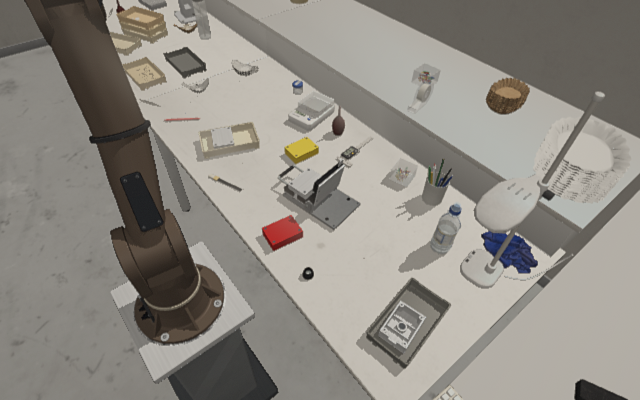

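View pics/topc.png

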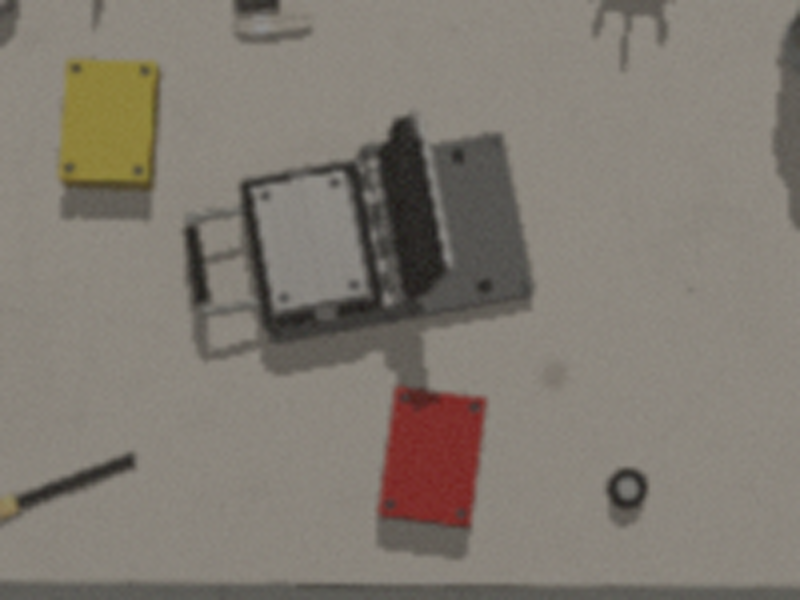

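The housing meant is the grey one in the loading leaf, at top pixel (about 297,200), crop (310,240). The red one at (332,255) and the yellow one at (247,172) are decoys. The black handle sleeve is at crop (197,265), and the cover leaf leans at crop (410,210). Next I'll fit the cradle pose.

```bash
python3 - <<'E'
import numpy as np,cv2
P=np.load('top0.npy'); v,u=np.mgrid[:400,:640]
im=cv2.imread('pics/top0.png'); g=im.max(2).astype(int)
roi=(u>262)&(u<356)&(v>164)&(v<232)
def rect(m,n):
    m=cv2.morphologyEx(m.astype(np.uint8),cv2.MORPH_OPEN,np.ones((3,3),np.uint8))
    k,l,s,_=cv2.connectedComponentsWithStats(m); i=1+s[1:,4].argmax(); m=l==i
    (c,s,a)=cv2.minAreaRect((P[m][:,:2]*1000).astype(np.float32)); print(n,m.sum(),np.round(c,1),np.round(s,1),round(a,1),np.median(P[m][:,2]).round(4)); return m
rect(roi&(abs(P[...,2]-.062)<.006)&(u<318),'housing')
rect(roi&(abs(P[...,2]-.018)<.007)&(u>326),'plate')
m=roi&(u<276)&(u>264)&(v<218)&(v>194)&(g<60); q=P[m]; print(m.sum(),np.median(q,0),q.min(0),q.max(0))
s=q[abs(q[:,2]-.045)<.012]; print('sleeve',s.mean(0),len(s))
# cover back/front plane
m=roi&(u>312)&(P[...,2]>.075); q=P[m]
yaw=np.deg2rad(10); print(len(q))
a=q[:,:2]@[-np.sin(yaw),np.cos(yaw)]
for z in np.arange(.08,.19,.02):
    k=abs(q[:,2]-z)<.01
    if k.any(): print(z.round(2),k.sum(),a[k].min().round(3),np.median(a[k]).round(3),a[k].max().round(3))
E
```

```text
housing 538 [547.3 118.7] [109.   79.3] 11.2 0.0614
plate 701 [575.9 -30. ] [149.4  84.2] 0.8 0.0175
46 [0.52501875 0.21498862 0.04617575] [0.49541082 0.20640736 0.03835336] [0.55784174 0.22236531 0.0599852 ]
sleeve [0.52683534 0.21569443 0.04649677] 45
366
0.08 10 -0.069 -0.059 -0.052
0.1 23 -0.078 -0.062 -0.055
0.12 10 -0.082 -0.064 -0.059
0.14 14 -0.085 -0.067 -0.059
0.16 290 -0.09 -0.076 -0.063
0.18 15 -0.085 -0.079 -0.076
```

```bash
python3 - <<'E'
import numpy as np
P=np.load('top0.npy'); v,u=np.mgrid[:400,:640]
m=(u>326)&(u<360)&(v>164)&(v<232)&(abs(P[...,2]-.018)<.006)
pts=[]
for r in range(177,211):
    k=np.where(m[r])[0]
    if len(k): pts.append(P[r,k.max()])
pts=np.array(pts); 
for _ in range(3):
    f=np.polyfit(pts[:,0],pts[:,1],1); e=abs(np.polyval(f,pts[:,0])-pts[:,1]); pts=pts[e<.004+0*e]
yaw=np.arctan(f[0]); print('edge yaw deg',np.rad2deg(yaw),len(pts),pts[:,0].min(),pts[:,0].max())
for yd in (np.rad2deg(yaw),11,12):
    y=np.deg2rad(yd);ex=np.array([np.cos(y),np.sin(y)]);ey=np.array([-np.sin(y),np.cos(y)])
    S=np.array([.5268,.2157]);H=np.array([.5473,.1187])
    print(yd,'edge->hinge y',(pts[:,:2]@ey).mean()+.118,'sleeve',S@ey-.167,'hous',H@ey-.0665,'x:',S@ex,H@ex)
    q=P[(u>312)&(u<345)&(v>164)&(v<220)&(P[...,2]>.075)]; a=q[:,:2]@ey; b=q[:,:2]@ex
    k=q[:,2]>.15; print('cover x',np.percentile(b[k],[1,50,99]),'y',np.percentile(a[k],[2,50,98]),'z',np.percentile(q[:,2],[95,99]))
    d=P[m]; dx=d[:,:2]@ex; print('plate x',np.percentile(dx,[.5,99.5]),np.percentile(dx,[.5,99.5]).mean())
E
```

```text
edge yaw deg 10.92861882838866 32 0.5202118754594434 0.6394979495540293
10.92861882838866 edge->hinge y -0.052372928536624286 sleeve -0.05508575782168884 hous -0.0537130902097897 x: 0.5581397068813994 0.559878089353403
cover x [0.49551381 0.55821267 0.62310269] y [-0.09772293 -0.08587733 -0.07420064] z [0.16653422 0.18474184]
plate x [0.48516956 0.63381975] 0.5594946550972475
11 edge->hinge y -0.05306701437840866 sleeve -0.0557811952947027 hous -0.054410616494345254 x: 0.5582787005429501 0.5598935852521023
cover x [0.4954055  0.5581008  0.62300512] y [-0.09841918 -0.0865325  -0.07486738] z [0.16653422 0.18474184]
plate x [0.48499897 0.63365106] 0.5593250110530655
12 edge->hinge y -0.06276226353570502 sleeve -0.06554144124451376 hous -0.06418394817745696 x: 0.5601347077759595 0.5600192995816798
cover x [0.49384092 0.55655626 0.62153666] y [-0.10824915 -0.09633636 -0.08445606] z [0.16653422 0.18474184]
plate x [0.48272587 0.63118045] 0.5569531615544034
```

```bash
cat >> h.py <<'E'
from scipy.spatial.transform import Rotation as Rn
YAW=np.deg2rad(11.1); C,S=np.cos(YAW),np.sin(YAW)
EX=np.array([C,S,0]);EY=np.array([-S,C,0]);EZ=np.array([0,0,1.])
HG=.5594*EX-.0549*EY+.0445*EZ
def W(x,y,z): return HG+x*EX+y*EY+z*EZ      # relative to the hinge
def quat(zt,yt):
    R=np.c_[np.cross(yt,zt),yt,zt]; return Rn.from_matrix(R).as_quat(scalar_first=True)
def push(th,r=.100,gap=0,x=-.02,sgn=1):
    phi=np.deg2rad(np.interp(th,[1.4,np.pi],[45,15])); zt=np.sin(phi)*EY-np.cos(phi)*EZ
    inw=np.array([np.sin(th),np.cos(th)]); d=np.arccos(np.clip(inw@[np.sin(phi),-np.cos(phi)],-1,1))
    o=.0245+.011*np.sin(d)+gap
    p=r*np.array([-np.cos(th),np.sin(th)])-o*inw
    return W(x,*p),quat(zt,sgn*EX)
def handle(a,up=0,sgn=1):
    p=.167*np.array([np.cos(a),np.sin(a)])-.003*np.array([-np.sin(a),np.cos(a)])
    return W(0,p[0],p[1]-.019+up),quat(-EZ,sgn*EY)
E
python3 - <<'E'
from h import *
for s in(1,-1):
  for n,f,A in(('push',push,np.linspace(1.3,3.14,6)),('handle',handle,np.linspace(0,np.pi,6))):
    print(s,n)
    for a in A:
        q=robot.solve_ik(*f(a,sgn=s)); print(None if q is None else np.round(q,2))
E
```

```text
1 push
[-0.07  0.79  0.65  1.72 -0.97  1.56  1.19]
[-0.21  0.71  0.71  1.79 -0.97  1.49  1.13]
[-0.36  0.64  0.75  1.86 -0.94  1.36  1.04]
[-0.4   0.55  0.59  1.91 -0.85  1.14  0.87]
[-0.43  0.52  0.46  1.95 -0.76  0.95  0.71]
[-0.49  0.53  0.4   1.98 -0.67  0.8   0.56]
1 handle
[-0.56  0.6   0.1   1.91 -0.1   0.63  1.37]
[-0.56  0.46  0.18  1.86 -0.1   0.83  1.43]
[-0.52  0.38  0.31  1.82 -0.14  0.97  1.61]
[-0.48  0.41  0.52  1.8  -0.24  0.99  1.9 ]
[-0.31  0.52  0.51  1.81 -0.32  0.89  2.11]
[-0.11  0.64  0.3   1.84 -0.28  0.7   2.12]
-1 push
[-0.3   1.02  1.14  1.74 -1.18  1.89 -1.75]
[-0.41  0.92  1.15  1.8  -1.14  1.78 -1.83]
[-0.55  0.83  1.15  1.87 -1.11  1.61 -1.93]
[-0.7   0.78  1.15  1.93 -1.09  1.45 -2.02]
[-0.82  0.78  1.15  1.98 -1.09  1.31 -2.09]
[-0.92  0.81  1.15  2.01 -1.1   1.18 -2.15]
-1 handle
[-0.87  0.66  0.56  1.94 -0.53  0.69 -1.36]
[-0.91  0.52  0.68  1.89 -0.42  0.88 -1.4 ]
[-0.84  0.45  0.78  1.84 -0.37  1.   -1.28]
[-0.72  0.5   0.9   1.82 -0.45  1.04 -1.02]
[-0.55  0.63  0.91  1.83 -0.59  0.98 -0.77]
[-0.31  0.7   0.61  1.86 -0.56  0.76 -0.77]
```

```bash
python3 - <<'E'
from h import *
robot.move_gripper(0,30)
_,q=push(1.38)
robot.reach([.42,.25,.40],q)
p,q=push(1.38,gap=.05); robot.reach(p+np.array([0,0,.06]),q); robot.line_to(p,q)
print('t',readout.get_time(),readout.get_tool_pos()-p)
for th in np.linspace(1.45,3.0,10):
    p,q=push(th); hit=robot.line_to(p,q,v=.08,f_stop=25)
    print(round(th,2),hit,readout.get_force().round(1))
    if hit: break
else:
    for g in (.09,):
        p,q=push(3.08); robot.line_to(p,q,v=.04,f_stop=15)
        p,q=push(np.pi,gap=-.006); print('end',robot.line_to(p,q,v=.03,f_stop=12),readout.get_tool_pos()-p,readout.get_force().round(1))
print('t',readout.get_time())
im,d=optics.grab_frame('scene'); save('s1.png',im[140:290,220:420].repeat(4,0).repeat(4,1))
E
```

```text
t 5.1417 [-1.44846811e-05  2.03473026e-04  2.11536682e-04]
1.45 False [ 0.4  0.9 -0.4]
1.62 False [0.4 0.  0.1]
1.79 False [-1.3  0.1 -0.2]
1.97 False [0.5 0.  0.2]
2.14 False [ 0.1  0.1 -0.3]
2.31 False [ 0.4  0.5 -0. ]
2.48 False [ 0.5 -0.6 -0.6]
2.66 False [ 0.8 -0.4  0.2]
2.83 False [-0.2 -0.  -0.2]
3.0 False [-0.2 -0.4  0.3]
end True [ 0.00023226 -0.00026851  0.00485418] [-2.6 -1.  12.2]
t 10.1417
```

View pics/s1.png

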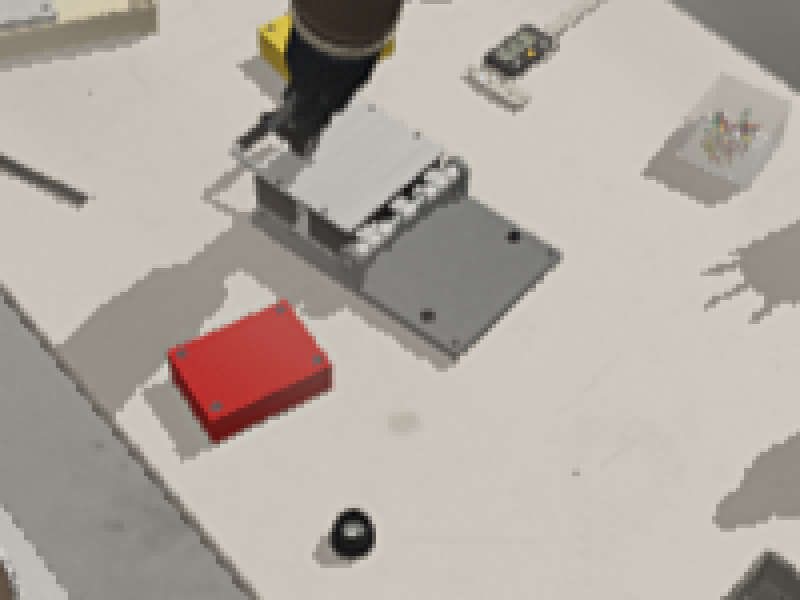

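The scene picture shows the cover lying closed over the loading leaf at crop (370,160), with the fingers at its edge at (300,130). I'll retreat, verify this in depth, and check the handle from above with the wrist camera.

```bash
python3 - <<'E'
from h import *
p=readout.get_tool_pos(); robot.line_to(p+.12*EZ)
robot.move_gripper(.036,40)
p,q=handle(0,up=.14); robot.reach(p,q)
cal=optics.get_calibration('wrist'); im,d=optics.grab_frame('wrist'); save('w1.png',im)
P=cloud('wrist',d,cal)
for o in spotter.outline_of('handle','wrist')[:2]:
    m=o['pixels']&(d>0); print(o['score'],np.array(o['point'])*[400,640],m.sum())
    L=(P[m]-HG)@np.c_[EX,EY,EZ]; dk=im.max(2)[m]<70; print(np.median(L,0).round(4),np.percentile(L[dk],[3,50,97],axis=0).round(4))
L=(P-HG)@np.c_[EX,EY,EZ]
im2,d2=optics.grab_frame('top'); L2=(cloud('top',d2)-HG)@np.c_[EX,EY,EZ]
for l in (L,L2):
  for y0 in (.03,.06,.09,.11):
    k=(abs(l[...,0])<.05)&(abs(l[...,1]-y0)<.006)&(l[...,2]>.01)&(l[...,2]<.04); print(y0,k.sum(),np.median(l[k][:,2]).round(4) if k.any() else '')
  k=(abs(l[...,2]-.0245)<.006)&(abs(l[...,0])<.1)&(l[...,1]>.0)&(l[...,1]<.16); k=cv2.morphologyEx(k.astype(np.uint8),cv2.MORPH_OPEN,np.ones((3,3)))>0
  if k.any():print('back rect',cv2.minAreaRect((l[k][:,:2]*1000).astype(np.float32)))
print(readout.get_time())
E
```

```text
0.71 [189.12 308.48] 2040
[-0.0071  0.1596  0.0002] [[-0.0548  0.1175 -0.0155]
 [-0.0026  0.1631  0.0026]
 [ 0.033   0.171   0.0049]]
0.58 [196.2   202.432] 17414
[-0.0069  0.0638  0.0248] [[-0.0632  0.0327  0.0031]
 [-0.0221  0.1177  0.0126]
 [ 0.0397  0.118   0.0229]]
0.03 1415 0.0248
0.06 1423 0.0249
0.09 1418 0.0249
0.11 1389 0.0248
back rect ((1.6598968505859375, 62.47860336303711), (111.40298461914062, 129.38999938964844), 89.79271697998047)
0.03 102 0.0245
0.06 101 0.0229
0.09 100 0.0244
0.11 89 0.0239
back rect ((0.17546844482421875, 62.854042053222656), (108.9173583984375, 130.4359893798828), 89.15879821777344)
12.6917
```

View pics/w1.png

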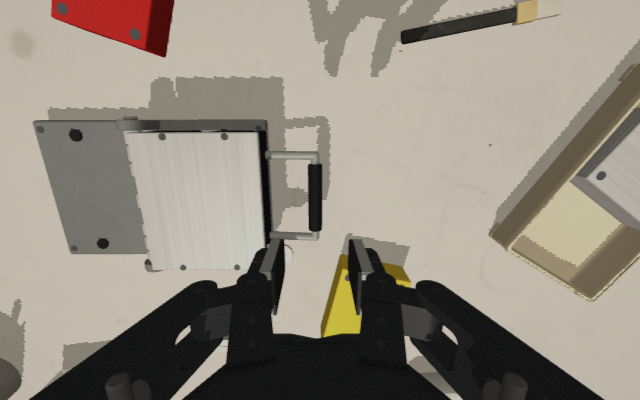

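The wrist view shows the cover flat (back plane 24.8 mm above the pin, so fully closed) and the sleeve at pixel (315,197), clear between the finger positions. My hinge estimate moves 2 mm toward -y. Now grasp and swing.

```bash
sed -i 's/-.0549\*EY/-.0567*EY/' h.py; python3 - <<'E'
from h import *
p,q=handle(0); hit=robot.line_to(p,q,v=.1,f_stop=15); print('down',hit,readout.get_tool_pos()-p)
if not hit:
    robot.move_gripper(0,45); print('grip',readout.get_grip_width(),readout.get_grasp_force(),readout.get_force().round(1))
    for a in np.r_[np.linspace(.1,.9*np.pi,13),np.pi-.15,np.pi-.06]:
        p,q=handle(a); hit=robot.line_to(p,q,v=.035 if a>2.9 else .08,f_stop=30)
        print(a.round(2),hit,readout.get_force().round(1),round(readout.get_grip_width(),4))
        if hit: break
    else:
        p,q=handle(np.pi,up=-.004); print('end',robot.line_to(p,q,v=.02,f_stop=15),(readout.get_tool_pos()-p).round(4),readout.get_force().round(1))
print(readout.get_time())
im,d=optics.grab_frame('scene'); save('s2.png',im[140:290,220:420].repeat(4,0).repeat(4,1))
E
```

```text
down False [0.00039666 0.00013542 0.00052903]
grip 0.012794133378288507 43.896496295928955 [-0.2 -1.8  4.7]
0.1 False [ 2.4 -2.6 -0.7] 0.0128
0.33 False [ 2.9 -3.  -1.3] 0.0125
0.55 False [ 3.2 -0.6 -1.7] 0.0126
0.78 False [3.4 0.7 0.3] 0.0125
1.01 False [0.7 3.4 4.8] 0.0127
1.24 False [-1.9  2.4  9.9] 0.0126
1.46 False [-1.8  0.2 11. ] 0.0124
1.69 False [-0.2 -1.1  9.4] 0.012
1.92 False [ 0.9 -3.4  7.4] 0.0125
2.15 False [ 1.4 -5.3  5.1] 0.0125
2.37 False [ 2.7 -5.9  4.4] 0.0125
2.6 False [ 2.  -5.8  2. ] 0.0125
2.83 False [ 2.3 -7.2  1. ] 0.0125
2.99 False [ 3.3 -7.4 -0.4] 0.0126
3.08 False [ 4.1 -5.7 -0.8] 0.0124
end True [ 0.     -0.0004  0.0043] [-1.9  0.9  9.7]
24.4917
```

View pics/s2.png

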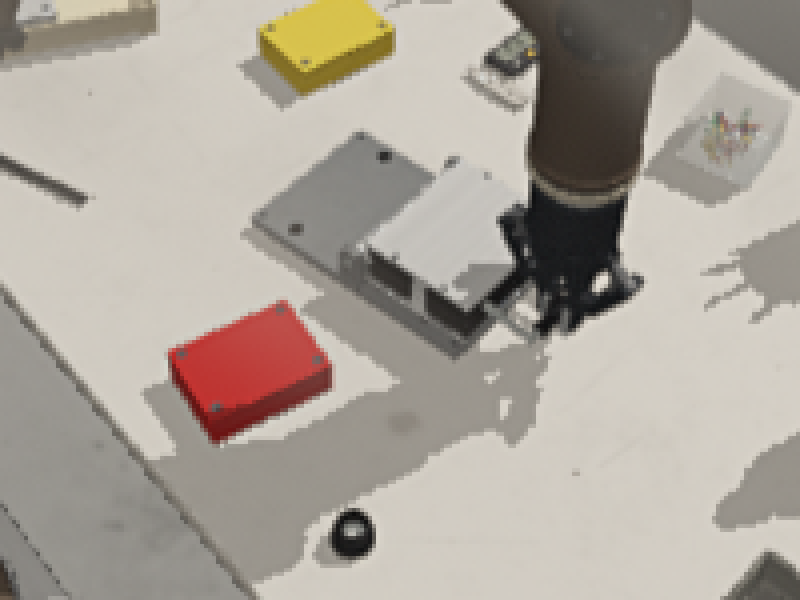

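Both leaves now lie flat on the cover's side, at crop (440,240), stopped against the end stop. Next I'll swing the loading leaf back.

```bash
python3 - <<'E'
from h import *
ok=True
for a in np.r_[np.pi-.06,np.pi-.15,np.linspace(.9*np.pi,.3,12),.15,.06]:
    p,q=handle(a); hit=robot.line_to(p,q,v=.035 if (a>2.9 or a<.2) else .08,f_stop=30)
    print(a.round(2),hit,readout.get_force().round(1))
    if hit: ok=False;break
if ok:
    p,q=handle(0,up=-.004); print('end',robot.line_to(p,q,v=.02,f_stop=12),(readout.get_tool_pos()-p).round(4),readout.get_force().round(1))
    robot.move_gripper(.036); p=readout.get_tool_pos(); robot.line_to(p+.15*EZ,v=.1)
    robot.line_to(p+.2*EZ+.12*EY)
print(readout.get_time())
im,d=optics.grab_frame('scene'); save('s3.png',im[140:290,220:420].repeat(4,0).repeat(4,1))
im,d=optics.grab_frame('top'); save('t3.png',im[120:320,200:500].repeat(2,0).repeat(2,1))
l=(cloud('top',d)-HG)@np.c_[EX,EY,EZ]
for y0 in (.03,.06,.09,.11,-.04,-.066,-.09,-.11):
    k=(abs(l[...,0])<.06)&(abs(l[...,1]-y0)<.006); print(y0,np.percentile(l[k][:,2],[5,50,95]).round(4))
E
```

```text
3.08 False [ 1.6 -4.4  0.6]
2.99 False [ 1.5 -4.6  0.7]
2.83 False [ 2.2 -5.8  1.5]
2.6 False [ 1.5 -5.4  5.2]
2.37 False [ 1.1 -5.1  6.4]
2.14 False [ 0.  -4.4  8.8]
1.91 False [-0.2 -2.7 11.7]
1.68 False [-2.2  0.5 13. ]
1.45 False [-0.9  2.6  8.6]
1.22 False [2.1 4.2 4.8]
0.99 False [1.3 5.3 2.9]
0.76 False [1.8 4.9 2.6]
0.53 False [2.7 5.1 0. ]
0.3 False [ 1.3  6.3 -1.1]
0.15 False [ 2.1  5.  -1.6]
0.06 False [ 1.1  5.8 -2.9]
end True [ 0.0004 -0.0002  0.0043] [-2.8 -0.   9.9]
37.9417
0.03 [-0.0238 -0.0183 -0.0075]
0.06 [-0.0238 -0.0189 -0.0129]
0.09 [-0.0253 -0.0182 -0.01  ]
0.11 [-0.0238 -0.0137  0.0046]
-0.04 [-0.0186 -0.012   0.0203]
-0.066 [-0.0197 -0.0105  0.0109]
-0.09 [-0.0184 -0.0096  0.0189]
-0.11 [-0.022  -0.0061  0.0031]
```

View pics/s3.png

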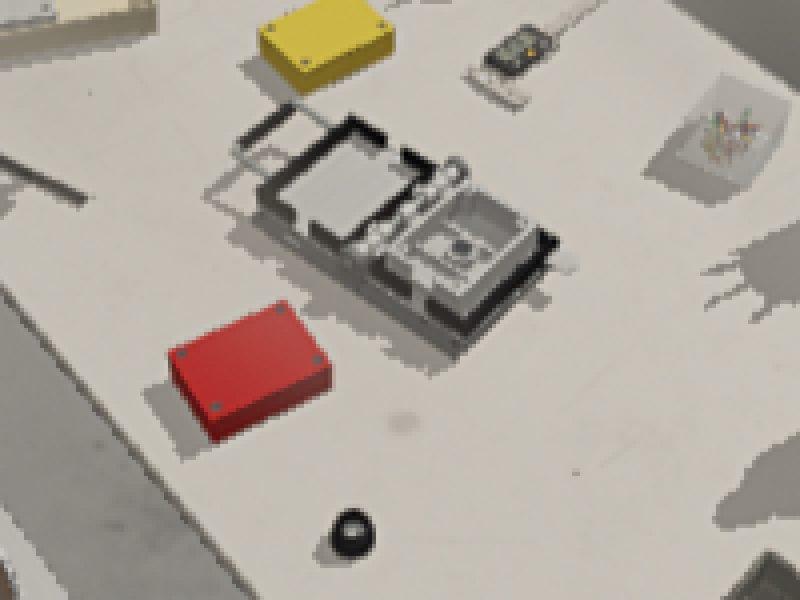

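View pics/t3.png

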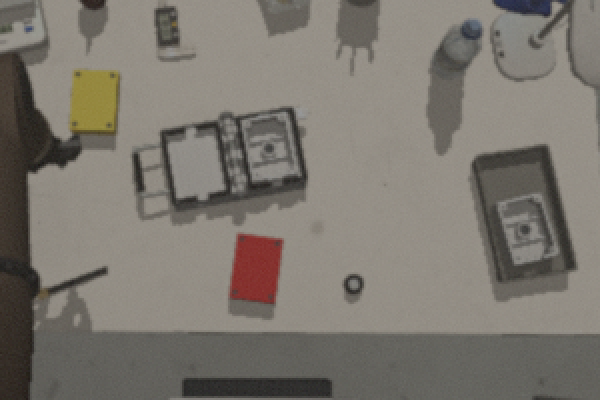

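Both views show the loading leaf flat and empty, and the housing seated in the cover leaf with its open side up at t3 pixel (270,147). The bystanders are where they were.

```bash
python3 -c "
from plant import robot
print(robot.hand_in())"
```

```text
the job is handed in; nothing more can be done
None
```

The housing is turned over and seated open side up in the cover leaf, the loading leaf is back flat on its own side, nothing else was moved, and the job was handed in at about 38 s.

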